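# Turn the foot plate over on the turning ramp and pack it above the power brick

## Task

Pack the open carton, heavy part lowest. First lay the power brick flat on the carton's floor. Then turn the footed plate over with the turning ramp: lean it squarely in the seat, feet towards the backrest, and let go, tip its top edge forward over the lip so that it drops onto the ramp feet up, and finally take it from the ramp and lay it flat and centred on top of the brick in the carton, feet up; leave the jar, the tin and the spool where they stand.

Things in the scene. Friction and masses are not known exactly. Their poses are not given: they have to be found in the camera images.
- brick: black power brick, 0.3 to 0.55 kg, thin cable stub at its -y end; block 46 (x) x 108 (y) x 30 (z) mm. Origin at its underside, not in the middle: the block runs from y = -44 to +64 mm, the stub on to y = -64 mm; z up. Grasp it across the 46 mm width
- brick_mid (a point): middle of the power brick's block, 15 mm above its underside; axes as the brick's
- plate: aluminium plate 92 (x) x 62 (y) x 8 mm, 0.07 to 0.12 kg; flat face with five dark slots, other face with four black rubber feet (8 mm across, 7 mm high, at x +-36, y +-24 mm). Origin in the middle at the feet's ends; z points from feet to flat face: feet z 0 to 7 mm, plate z 7 to 15 mm. Starts standing on its feet (z up); turned over, z points down. Grasp across the 62 mm width
- ramp: turning ramp, fixed: polished steel sheet (plate slides freely) on a grey base 190 x 90 x 6 mm (x -100 to +90 mm). Origin at the base's underside, z up, x from the ramp's low end (robot's side) towards the backrest, y across. In order along x: end stop, ramp rising to the lip, seat dropping behind the lip, backrest leaning back; see the points
- ramp_lip (a point): middle of the lip, the top of the ramp (ramp frame x 20, z 85 mm). A leaning plate pushed at its upper edge towards -x stands upright (edge then at x 30, z 167 mm, so the gripper's body must stay above that), goes over the lip by itself once 20 to 30 degrees past upright and falls flat face down on the ramp
- ramp_seat (a point): bottom of the seat (ramp frame x 30, z 75 mm). The seat, 56 mm wide, drops 14 mm at 45 degrees from lip to here; the backrest, 26 mm wide (the feet hang at both sides of it), rises from here at 45 degrees for 55 mm to x 69, z 114 mm. A leaning plate, long side up the slope, flat face outward, overtops it by 37 mm: upper edge x 95, z 140 mm
- ramp_low (a point): low end of the ramp's upper surface (ramp frame x -74, z 19 mm), where a 13 mm high end stop stands square to it. The ramp, 44 mm wide, rises from here at 35 degrees for 115 mm to the lip. The turned plate slides down until it lies against the stop or a little above it
- carton: open cardboard carton, fixed, 166 (x) x 132 (y) x 62 mm outside, walls and floor 4 mm, no lid. Origin under its middle, z up
- jar: bystander: small brown jar with white lid, 38 mm across, 30 mm high; origin under its middle
- tin: bystander: round tin with brass curls, 49 mm across, 28 mm high; origin under its middle
- spool: bystander: solder spool standing on its flange, 57 mm across, 55 mm high; origin under its middle
Not all that is in view belongs to the job. Leave any purple look-alike of the carton alone.

How it is judged (in metres and radians):
On the way, in this order (a step that is already met when the one before it is completed fails the run):
1. the power brick lies flat on the carton's floor, let go (x of brick_mid in the frame of carton between -0.07 and 0.07 m and y of brick_mid in the frame of carton between -0.055 and 0.055 m and z of brick_mid in the frame of carton between 0.01 and 0.027 m and angle between brick's own z axis and vertical below 0.12 rad and contact force between brick and the fingers below 0.1 N), for 0.2 s.
2. the plate leans on the backrest with its foot in the seat, feet towards the backrest, let go (angle between plate's own z axis and vertical between 0.6 and 1 rad and distance between plate and ramp_seat below 0.07 m and x of plate in the frame of ramp between 0.045 and 0.085 m and y of plate in the frame of ramp between -0.018 and 0.018 m and contact force between plate and the fingers below 0.1 N and linear speed of plate below 0.05 m/s), for 0.2 s.
3. the plate lies on the ramp flat face down, feet up, let go and at rest (angle between plate's own z axis and vertical between 2.3 and 2.8 rad and x of plate in the frame of ramp between -0.07 and 0.02 m and y of plate in the frame of ramp between -0.03 and 0.03 m and z of plate in the frame of ramp between 0.03 and 0.11 m and contact force between plate and the fingers below 0.1 N and linear speed of plate below 0.05 m/s), for 0.2 s.
At the end, for the whole second after the job is handed in: The power brick lies flat (within 7 degrees) on the carton's floor inside its walls; the plate lies on top of it inside the carton, feet up, level within 7 degrees, its middle within 30 mm of the brick block's middle seen from above; both at rest (x of brick_mid in the frame of carton between -0.07 and 0.07 m and y of brick_mid in the frame of carton between -0.055 and 0.055 m and z of brick_mid in the frame of carton between 0.01 and 0.027 m and angle between brick's own z axis and vertical below 0.12 rad and angle between plate's own z axis and vertical above 3.02 rad and z of plate in the frame of carton between 0.045 and 0.053 m and horizontal distance between plate and brick_mid below 0.03 m and linear speed of each of plate, brick below 0.02 m/s); the robot touches nothing.
It fails at once if the jar was moved by more than 20 mm (distance of jar from where it was at the start of the episode above 0.02 m).
It fails at once if the tin was moved by more than 20 mm (distance of tin from where it was at the start of the episode above 0.02 m).
It fails at once if the spool was moved by more than 20 mm (distance of spool from where it was at the start of the episode above 0.02 m).
It also fails if it takes over 69 s, if anything falls off the work surface, if the arm or the gripper's body presses on something with over 40 N, if the wrist force passes 120 N, or if a joint passes its speed limit or range.

## Robot

A 7-joint arm with a two-finger parallel gripper is mounted at the origin on a cart in front of the work surface, level with it; the furniture and walls round the work are solid. World frame = base frame: x ahead of the robot, y to its left, z up, the work surface at z = 0. Lengths are in m, angles in degrees, forces in N, time in s.
With the tool pointing down it reaches from about 0.425 to 1.025 m from the base axis. Payload 9.4 kg.
Tool frame: the origin (TCP) lies between the finger pads; the fingertips stand 22 mm ahead of it and the grasp point (between the pads) lies 3 mm ahead of it; z points along the fingers, y is the line along which they close (so a half turn about z gives the same grasp; the last joint's range is limited). The gripper opens to 85 mm and grips with 20 to 120 N. Pads are 22 mm wide; open, the fingers measure 114 mm over their backs; the gripper's body (76 mm by 85 mm) begins 54 mm behind the grasp point. The pads swing forward as they close: fully open they stand 13 mm farther back than shut.
Start: joints at [-70.227, 34.337, -0.143, 91.639, 0.103, 54.024, -4.572], TCP at [0.297, 0.661, 0.253] pointing down, gripper open.
Joint ranges: [-147.43, 147.43], [-19.82, 112.94], [-74.19, 73.91], [6.32, 146.72], [-59.91, 239.91], [6.04, 106.73], [-150.56, 150.56]. Speed limits (degrees/s): [127.2, 127.2, 172.46, 172.46, 180, 180, 180].

## Interface

Orientations are given as [roll, pitch, yaw] about the fixed x, y, z axes, in that order (R = Rz(yaw) Ry(pitch) Rx(roll)).
In Python, from plant import r gives the robot as it stands.
- The arm moves only by the tool servo_tool, never from a script. Its argument "commands" is a list of rows, each an object with "delta_rot": the turn, a rotation vector about the tool's x, y, z in degrees, a list of three; "dp": the shift along the tool's x, y, z in mm, a list of three; "hand": the gripper's target within -1 to 1 (fully open at 1, half-way at 0, shut at -1). A call has 1 to 12 rows; each row shifts and turns the commanded pose from where the row before left it, along the tool's axes as they then stand; what a row does not reach is not made up. A row lasts 1/8 s, in which the tool goes at most 62.5 mm and 10.7 degrees, less where a joint would pass 70% of its speed; a pose out of reach is approached as far as the arm can. A call is refused whole if a number of a shift passes 62.5 or a number of a turn 10.7, either way. A call with a gripper value outside its range is refused whole. The fingers move at their own pace and stop on an object; "force" is the grip in N (left out, the last holds). Time passes only in rows, so rows that do not move let the fingers close. It gives the time, the measured TCP pose, the force, the opening and the grip force at its end, in the units of the state.
- r.get_state(): the state, without advancing time (a new reading comes with each control period).
- r.get_image(name): name is "scene" or "top"; returns the picture (480x640x3 uint8, red, green, blue); there is no depth.
- r.calibration(name): a dict with "fx", "fy", "cx", "cy" (pixels), "extrinsics" (4x4, takes a point from world to camera coordinates). Camera axes: x right, y down, z forward; pixel columns grow to the right and rows downward; lengths in m; the calibration is good to about 2 mm. A picture is of the moment at which its call begins. calibration takes no time and is no camera call.
- r.finish_job(): hands the job in; it is judged then, once.
The state is a dict: "clock": time; "joint_pos": joint angles; "qd": joint speeds; "tau": joint torques, N m; "ee_pos": TCP position; "tcp_rot": TCP orientation; "force": force on the tool from outside, world axes, zero at the start; "ft_torque": the same for the moment, N m; "gripper_width": finger opening in m; "grip_force": force on a finger pad.
Only numpy, scipy, OpenCV 4.12 (cv2) and the standard library are available. Lean on these libraries where they do the work, as an engineer would, in place of code of your own. Each camera call takes 0.05 s, during which the arm holds its last target. There are 200 camera calls.

## Working session

There is one attempt and no reset: what is moved stays moved. The work goes in short steps, Python scripts to look and compute and a tool call to move; the robot and the scene stay as the last step left them, time stands still between calls to the robot, and variables do not carry over. Pictures are saved under pics/ and viewed, at most 10 in all, crops included, and the job is handed in when it is done.

Besides the shell and the picture viewer there is one more tool, called after ">>>" as a command line: name --argument value ..., lists and objects as JSON in quotes. servo_tool: Moves the arm, as the interface text tells. Its arguments: {"type":"object","properties":{"commands":{"type":"array","items":{"type":"object","properties":{"delta_rot":{"type":"array","items":{"type":"number"}},"dp":{"type":"array","items":{"type":"number"}},"hand":{"type":"number"}}}},"force":{"type":"number"}},"required":["commands"]}

```bash
mkdir -p pics
python3 - <<'E'
from plant import r
import cv2,numpy as np
for n in("scene","top"):
    cv2.imwrite(f"pics/{n}0.png",r.get_image(n)[:,:,::-1]); c=r.calibration(n)
    print(n,c["fx"],c["fy"],c["cx"],c["cy"]);print(np.round(np.array(c["extrinsics"]),4).tolist())
s=r.get_state();print(s)
E
```

```text
scene 464.0468272765676 464.0468272765676 317.24609769165346 238.40513523413637
[[0.7713, -0.6365, 0.0018, -0.4946], [-0.3247, -0.396, -0.8589, 0.1843], [0.5474, 0.6619, -0.5121, 1.4057], [0.0, 0.0, 0.0, 1.0]]
top 507.43707562230827 507.43707562230827 315.50338132985803 233.9179809906373
[[0.0188, -0.9998, 0.0001, -0.1662], [-0.9958, -0.0187, -0.0901, 0.4842], [0.09, 0.0015, -0.9959, 1.4227], [0.0, 0.0, 0.0, 1.0]]
{'clock': 0.1, 'joint_pos': array([-70.22987572,  34.37972746,  -0.14453568,  91.67526986,
         0.10200718,  54.02260479,  -4.572238  ]), 'qd': array([-0.08784309, -0.22363834, -0.06808273, -0.02964681,  0.00350788,
       -0.03252928, -0.00708901]), 'tau': array([ 5.02617375e-03, -7.77992177e+01,  1.56957384e+00, -2.58626014e+01,
        1.26044441e-02,  5.49087083e-03,  4.03238019e-06]), 'ee_pos': array([0.29664889, 0.66112258, 0.25251289]), 'tcp_rot': array([-1.79922840e+02,  7.02570177e-03,  1.55836967e+02]), 'force': array([-0.76919918, -0.30048599, -0.35236645]), 'ft_torque': array([-0.00287602,  0.03964585,  0.03658295]), 'grip_force': 0.0, 'gripper_width': 0.0852533981001307}
```

View pics/scene0.png

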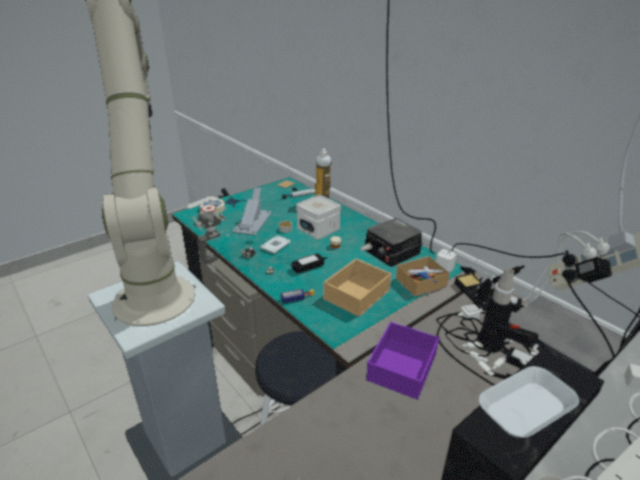

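View pics/top0.png

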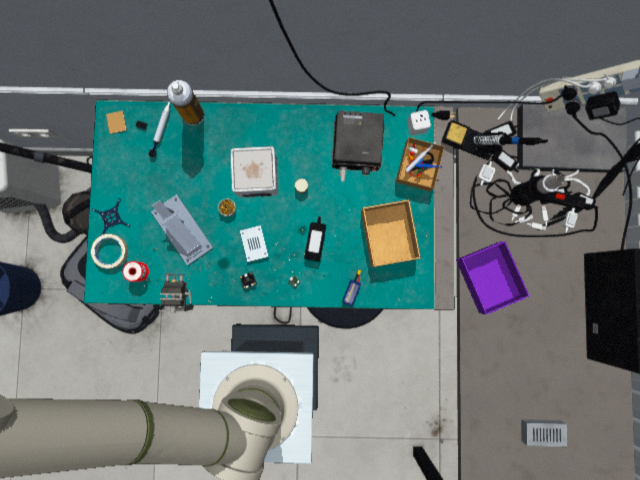

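Both views show the brick near top (316,240), the plate at (254,243), the ramp at (182,229), the carton at (391,234), the jar at (301,186), the tin at (227,207) and the spool at (135,271). I'll enlarge these areas.

Run:
```python
import cv2
a=cv2.imread("pics/top0.png")[180:280,130:290]; cv2.imwrite("pics/t1.png",cv2.resize(a,None,fx=5,fy=5,interpolation=cv2.INTER_CUBIC))
a=cv2.imread("pics/top0.png")[190:280,285:435]; cv2.imwrite("pics/t2.png",cv2.resize(a,None,fx=5,fy=5,interpolation=cv2.INTER_CUBIC))
a=cv2.imread("pics/scene0.png")[180:320,220:400]; cv2.imwrite("pics/s1.png",cv2.resize(a,None,fx=4,fy=4,interpolation=cv2.INTER_CUBIC))
```

```text
(no output)
```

View pics/t1.png

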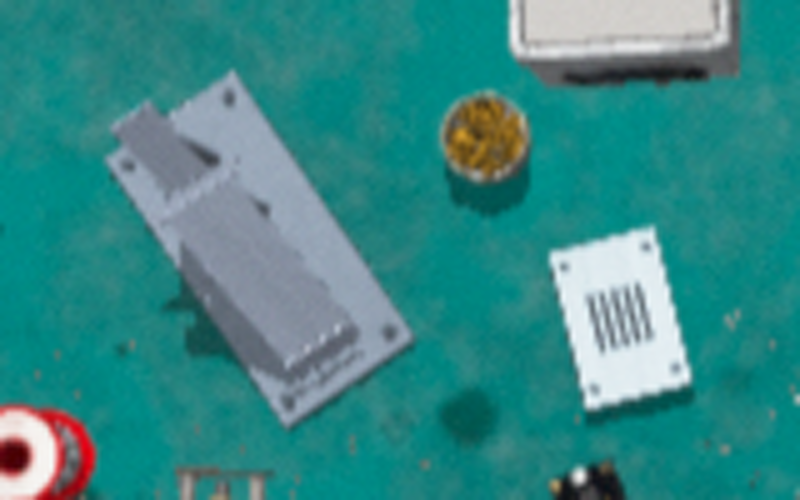

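View pics/t2.png

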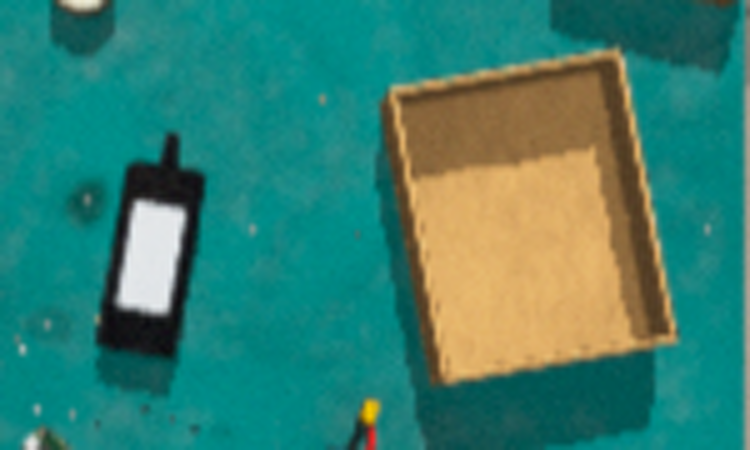

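View pics/s1.png

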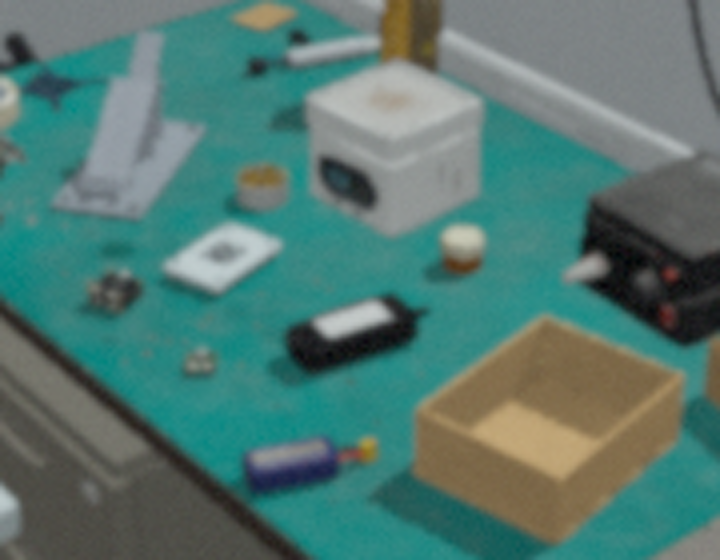

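The enlarged views give these crop corners: plate top (550,252),(654,227),(691,384),(587,408); brick (127,163),(205,175),(175,356),(98,345) with the stub facing +x; carton rim (385,90),(620,48),(677,342),(437,385); ramp base (106,158),(233,69),(414,339),(290,427), with the low end at lower right. Next I'll fit the poses.

```bash
cat > h.py <<'E'
from plant import r
import numpy as np
from scipy.optimize import least_squares
from scipy.spatial.transform import Rotation as R
def proj(P,cam="top"):
    c=r.calibration(cam);E=np.array(c["extrinsics"]);q=np.asarray(P,float)@E[:3,:3].T+E[:3,3]
    return np.c_[c["fx"]*q[:,0]/q[:,2]+c["cx"],c["fy"]*q[:,1]/q[:,2]+c["cy"]]
def fit(M,px,x0):
    "M: model points (m), px pixels; pose x,y,yaw; scale s on the outline"
    M=np.array(M,float);px=np.array(px,float);mid=M[:,:2].mean(0)
    def w(p):
        m=mid+(M[:,:2]-mid)*p[3];c,s=np.cos(p[2]),np.sin(p[2])
        return np.c_[m@np.array([[c,s],[-s,c]])+p[:2],M[:,2]]
    o=least_squares(lambda p:(proj(w(p))-px).ravel(),list(x0)+[1.])
    return o.x,np.abs(o.fun).max()
def box(x0,x1,y0,y1,z):return np.array([[x1,y1,z],[x1,y0,z],[x0,y0,z],[x0,y1,z]])/1000
def crop(p,ox,oy,f):return (np.array(p)+.5)/f-.5+[ox,oy]
E
python3 - <<'E'
from h import *
def show(n,M,px,x0):
    p,e=fit(M,px,x0);print(n,np.round(p[:2],4),"yaw",round(np.degrees(p[2]),1),"scale",round(p[3],3),"res",round(e,2));return p
t1=lambda p:crop(p,130,180,5); t2=lambda p:crop(p,285,190,5)
show("plate",box(-46,46,-31,31,15),t1([(550,252),(654,227),(691,384),(587,408)]),[.6,0,0])
p=show("brick",box(-23,23,-44,64,30),t2([(98,345),(175,356),(205,175),(127,163)])[[1,2,3,0]]if 0 else t2([(98,345),(127,163),(205,175),(175,356)])[[1,0,3,2]] if 0 else t2([(98,345),(127,163),(205,175),(175,356)])[[3,0,1,2]][[1,2,3,0]][[0,1,2,3]] if 0 else t2([(98,345),(127,163),(205,175),(175,356)])[[0,1,2,3]],[.6,-.15,3.3])
c,s=np.cos(p[2]),np.sin(p[2]);print("brick_mid",p[0]-s*.01,p[1]+c*.01)
show("carton",box(-83,83,-66,66,62),t2([(385,90),(620,48),(677,342),(437,385)]),[.6,-.35,.2])
p=show("ramp",box(-100,90,-45,45,6),t1([(106,158),(233,69),(414,339),(290,427)]),[.6,.2,.6])
c,s=np.cos(p[2]),np.sin(p[2])
for x,z in((20,85),(69,114),(-74,19)):
    for y in(-22,22):print((x,y,z),np.round((proj([[p[0]+c*x/1e3-s*y/1e3,p[1]+s*x/1e3+c*y/1e3,z/1e3]])[0]-[130,180]+.5)*5-.5))
E
```

```text
plate [0.4582 0.0189] yaw 14.8 scale 0.996 res 0.26
brick [ 0.4749 -0.1571] yaw 82.0 scale 0.965 res 0.15
brick_mid 0.4650082289363323 -0.15566925226280923
carton [ 0.491  -0.3647] yaw 11.0 scale 1.006 res 0.42
ramp [0.4994 0.2315] yaw 36.1 scale 0.996 res 0.61
(20, -22, 85) [231. 173.]
(20, 22, 85) [163. 219.]
(69, -22, 114) [165.  92.]
(69, 22, 114) [ 97. 138.]
(-74, -22, 19) [354. 322.]
(-74, 22, 19) [290. 366.]
```

```bash
cat >> h.py <<'E'
def T(): 
    s=r.get_state();return np.array(s["ee_pos"]),R.from_euler("xyz",s["tcp_rot"],degrees=True)
def tool(yaw,tilt=0): return R.from_euler("z",yaw,degrees=True)*R.from_euler("x",180,degrees=True)*R.from_euler("y",tilt,degrees=True)
def plan(*tg):
    p,q=T();print("at",np.round(p,4),np.round(q.as_euler("xyz",degrees=True),1))
    for P,Q in tg:
        rv=(q.inv()*Q).as_rotvec(degrees=True);d=Q.inv().apply(np.array(P)-p)*1000
        print("rot",np.round(rv,1),"then dp mm",np.round(d,1),"len",round(np.linalg.norm(d)));p,q=np.array(P),Q
def ramp(x,y,z,o=(.4994,.2315,36.1)):
    return R.from_euler("z",o[2],degrees=True).apply([x/1e3,y/1e3,z/1e3])+[o[0],o[1],0]
E
python3 - <<'E'
from h import *
q=tool(172);plan(([.46,.3,.20],q),([.465,-.1557,.1],q),([.465,-.1557,.027],q))
E
```

```text
at [0.2966 0.6611 0.2525] [-179.9    0.   155.8]
rot [ -0.1  -0.  -16.2] then dp mm [-212.  -334.9   52.5] len 400
rot [0. 0. 0.] then dp mm [ -68.4 -450.6  100. ] len 467
rot [0. 0. 0.] then dp mm [-0. -0. 73.] len 73
```

>>> servo_tool --commands '[{"delta_rot": [0,0,-8.1],"dp": [0,0,0],"hand": 1},{"delta_rot": [0,0,-8.1],"dp": [0,0,0],"hand": 0.6},{"dp": [-26.5,-41.9,6.5]},{"dp": [-26.5,-41.9,6.5]},{"dp": [-26.5,-41.9,6.5]},{"dp": [-26.5,-41.9,6.5]},{"dp": [-26.5,-41.9,6.5]},{"dp": [-26.5,-41.9,6.5]},{"dp": [-26.5,-41.9,6.5]},{"dp": [-26.5,-41.9,6.5]}]'

```text
invalid input
```

>>> servo_tool --commands '[{"delta_rot": [0,0,-8.1],"dp": [0,0,0],"hand": 0.6},{"delta_rot": [0,0,-8.1],"dp": [0,0,0],"hand": 0.6},{"delta_rot": [0,0,0],"dp": [-26.5,-41.9,6.5],"hand": 0.6},{"delta_rot": [0,0,0],"dp": [-26.5,-41.9,6.5],"hand": 0.6},{"delta_rot": [0,0,0],"dp": [-26.5,-41.9,6.5],"hand": 0.6},{"delta_rot": [0,0,0],"dp": [-26.5,-41.9,6.5],"hand": 0.6},{"delta_rot": [0,0,0],"dp": [-26.5,-41.9,6.5],"hand": 0.6},{"delta_rot": [0,0,0],"dp": [-26.5,-41.9,6.5],"hand": 0.6},{"delta_rot": [0,0,0],"dp": [-26.5,-41.9,6.5],"hand": 0.6},{"delta_rot": [0,0,0],"dp": [-26.5,-41.9,6.5],"hand": 0.6}]' --force 40

```text
clock: 1.35
ee_pos: [0.4608, 0.2986, 0.201]
tcp_rot: [-180.0, -0.0, 172.0]
force: [0.1, -0.2, -0.8]
gripper_width: 0.0683
grip_force: 0.0
```

Run:
```python
from h import *
s=r.get_state();print(s["clock"],np.round(s["joint_pos"],1),s["gripper_width"])
q=tool(172);plan(([.465,-.1557,.09],q))
```

```text
1.35 [-35.   26.4  -5.4 117.5   4.1  36.3  38.9] 0.06828493982758012
at [0.4608 0.2986 0.201 ] [-180.   -0.  172.]
rot [-0. -0.  0.] then dp mm [ -67.4 -449.3  111. ] len 468
```

>>> servo_tool --commands '[{"delta_rot": [0,0,0],"dp": [-7.5,-49.9,6],"hand": 0.6},{"delta_rot": [0,0,0],"dp": [-7.5,-49.9,6],"hand": 0.6},{"delta_rot": [0,0,0],"dp": [-7.5,-49.9,6],"hand": 0.6},{"delta_rot": [0,0,0],"dp": [-7.5,-49.9,6],"hand": 0.6},{"delta_rot": [0,0,0],"dp": [-7.5,-49.9,6],"hand": 0.6},{"delta_rot": [0,0,0],"dp": [-7.5,-49.9,6],"hand": 0.6},{"delta_rot": [0,0,0],"dp": [-7.5,-49.9,25],"hand": 0.6},{"delta_rot": [0,0,0],"dp": [-7.5,-49.9,25],"hand": 0.6},{"delta_rot": [0,0,0],"dp": [-7.5,-49.9,25],"hand": 0.6},{"delta_rot": [0,0,0],"dp": [0,0,0],"hand": 0.6}]' --force 40

```text
clock: 2.6
ee_pos: [0.4635, -0.158, 0.0885]
tcp_rot: [-179.9, -0.2, 171.6]
force: [-0.7, 1.1, 0.7]
gripper_width: 0.0682
grip_force: 0.0
```

Run:
```python
from h import *
import cv2
im=r.get_image("top")[:,:,::-1];a=im[180:300,260:420];cv2.imwrite("pics/t3.png",cv2.resize(a,None,fx=5,fy=5,interpolation=cv2.INTER_CUBIC))
q=tool(172);plan(([.465,-.1557,.027],q))
```

```text
at [ 0.4641 -0.1557  0.0893] [-1.800e+02 -1.000e-01  1.718e+02]
rot [-0.  -0.1 -0.2] then dp mm [-0.9  0.1 62.3] len 62
```

View pics/t3.png

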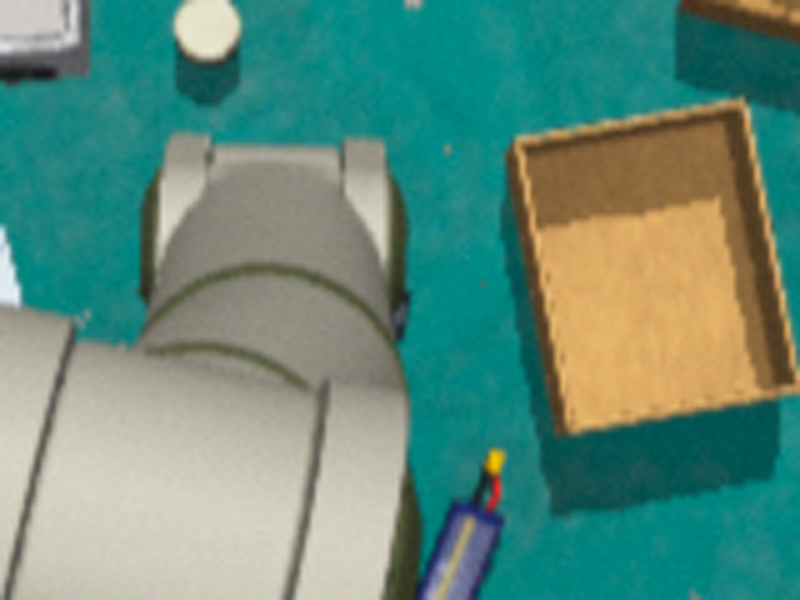

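The arm hides the brick from above in this view: the gripper is around (270,250) and the carton is clear on the right. The measured TCP is on target, so I'll descend and grasp.

>>> servo_tool --commands '[{"delta_rot": [0,0,0],"dp": [-0.9,0,21],"hand": 0.6},{"delta_rot": [0,0,0],"dp": [0,0,21],"hand": 0.6},{"delta_rot": [0,0,0],"dp": [0,0,20],"hand": 0.6},{"delta_rot": [0,0,0],"dp": [0,0,0],"hand": -0.3},{"delta_rot": [0,0,0],"dp": [0,0,0],"hand": -0.3},{"delta_rot": [0,0,0],"dp": [0,0,0],"hand": -0.3},{"delta_rot": [0,0,0],"dp": [0,0,0],"hand": -0.3}]' --force 60

```text
clock: 3.52
ee_pos: [0.466, -0.1539, 0.0288]
tcp_rot: [180.0, 0.0, 172.0]
force: [-0.4, 0.7, -3.3]
gripper_width: 0.0446
grip_force: 62.4
```

Run:
```python
from h import *
p,q0=T();q=tool(191);plan((p+[0,0,.09],q0),([.491,-.3647,.118],q),([.491,-.3647,.034],q))
```

```text
at [ 0.466  -0.1539  0.0288] [180.   0. 172.]
rot [0. 0. 0.] then dp mm [ -0.1   0.  -90. ] len 90
rot [  0.   0. -19.] then dp mm [  15.7 -211.6    0.8] len 212
rot [0. 0. 0.] then dp mm [ 0. -0. 84.] len 84
```

>>> servo_tool --commands '[{"delta_rot": [0,0,0],"dp": [0,0,-30],"hand": -0.3},{"delta_rot": [0,0,0],"dp": [0,0,-30],"hand": -0.3},{"delta_rot": [0,0,0],"dp": [0,0,-30],"hand": -0.3},{"delta_rot": [0,0,-9.5],"dp": [0,0,0],"hand": -0.3},{"delta_rot": [0,0,-9.5],"dp": [0,0,0],"hand": -0.3},{"delta_rot": [0,0,0],"dp": [3,-40,0],"hand": -0.3},{"delta_rot": [0,0,0],"dp": [3,-45,0],"hand": -0.3},{"delta_rot": [0,0,0],"dp": [3,-45,0],"hand": -0.3},{"delta_rot": [0,0,0],"dp": [3,-45,0],"hand": -0.3},{"delta_rot": [0,0,0],"dp": [3.7,-36.6,0],"hand": -0.3},{"delta_rot": [0,0,0],"dp": [0,0,0],"hand": -0.3}]' --force 60

```text
clock: 4.9
ee_pos: [0.4898, -0.3685, 0.1181]
tcp_rot: [-179.9, -0.0, -169.3]
force: [0.6, 1.4, -4.7]
gripper_width: 0.0451
grip_force: 63.6
```

Run:
```python
from h import *
import cv2
im=r.get_image("scene")[:,:,::-1];a=im[200:340,300:440];cv2.imwrite("pics/s2.png",cv2.resize(a,None,fx=4,fy=4,interpolation=cv2.INTER_CUBIC))
s=r.get_state();print(s["gripper_width"],s["force"])
q=tool(191);plan(([.491,-.3647,.034],q))
```

```text
0.04455563891556539 [-0.43945348  0.88231051 -4.53945356]
at [ 0.4899 -0.3661  0.118 ] [ 180.    -0.  -169.1]
rot [ 0.  -0.  -0.1] then dp mm [-1.3  1.2 84. ] len 84
```

View pics/s2.png

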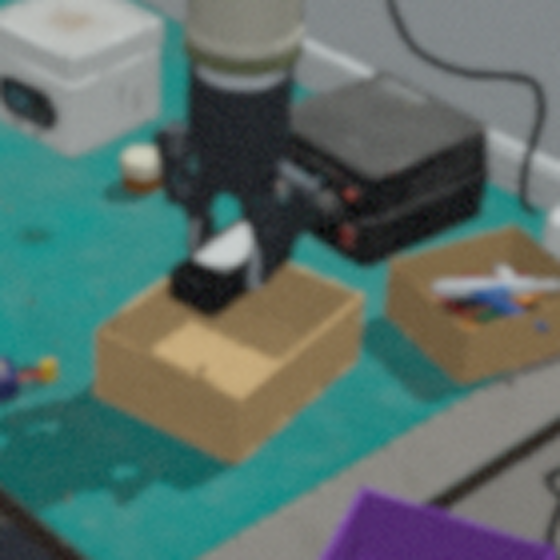

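The brick hangs level in the gripper over the carton (brick at about (212,270)). I'll lower it.

>>> servo_tool --commands '[{"delta_rot": [0,0,0],"dp": [-1.3,1.2,25],"hand": -0.3},{"delta_rot": [0,0,0],"dp": [0,0,25],"hand": -0.3},{"delta_rot": [0,0,0],"dp": [0,0,20],"hand": -0.3},{"delta_rot": [0,0,0],"dp": [0,0,8],"hand": -0.3},{"delta_rot": [0,0,0],"dp": [0,0,5],"hand": -0.3},{"delta_rot": [0,0,0],"dp": [0,0,0],"hand": -0.3}]' --force 60

```text
clock: 5.7
ee_pos: [0.4921, -0.3632, 0.0356]
tcp_rot: [-180.0, 0.0, -168.9]
force: [0.5, 0.3, -4.3]
gripper_width: 0.0445
grip_force: 63.5
```

Now I'll lower the last 2 mm, open to about 60 mm, wait briefly and lift.

>>> servo_tool --commands '[{"delta_rot": [0,0,0],"dp": [0,0,2],"hand": -0.3},{"delta_rot": [0,0,0],"dp": [0,0,0],"hand": -0.3},{"delta_rot": [0,0,0],"dp": [0,0,0],"hand": 0.4},{"delta_rot": [0,0,0],"dp": [0,0,0],"hand": 0.4},{"delta_rot": [0,0,0],"dp": [0,0,0],"hand": 0.4},{"delta_rot": [0,0,0],"dp": [0,0,-20],"hand": 0.4},{"delta_rot": [0,0,0],"dp": [0,0,-40],"hand": 0.4},{"delta_rot": [0,0,0],"dp": [0,0,-40],"hand": 0.6},{"delta_rot": [0,0,0],"dp": [0,0,-20],"hand": 0.8},{"delta_rot": [0,0,0],"dp": [0,0,0],"hand": 0.8}]' --force 40

```text
clock: 6.95
ee_pos: [0.4924, -0.3632, 0.1547]
tcp_rot: [-179.9, 0.1, -168.9]
force: [-0.0, 0.5, -0.4]
gripper_width: 0.077
grip_force: 0.0
```

Run:
```python
from h import *
s=r.get_state();print(s["clock"],np.round(s["joint_pos"],1),s["gripper_width"],s["force"])
p0,q0=T()
u=np.array([np.cos(np.radians(14.8)),np.sin(np.radians(14.8)),0])
c=np.array([.4582,.0189,0])+u*.014
q=tool(194.8);plan((np.r_[c[:2],.12],q),(np.r_[c[:2],.05],q),(np.r_[c[:2],.02],q))
```

```text
6.95 [ 43.3  34.5 -18.2 111.   17.1  37.  115.5] 0.07702567221971958 [-0.00147031  0.51091162 -0.39844998]
at [ 0.4924 -0.3632  0.1547] [-1.799e+02  1.000e-01 -1.689e+02]
rot [-0.1  0.1 -3.7] then dp mm [-78.5 378.2  34.7] len 388
rot [0. 0. 0.] then dp mm [ 0. -0. 70.] len 70
rot [0. 0. 0.] then dp mm [ 0. -0. 30.] len 30
```

>>> servo_tool --commands '[{"delta_rot": [0,0,-3.7],"dp": [0,0,0],"hand": 0.8},{"delta_rot": [0,0,0],"dp": [-9.8,47.3,2],"hand": 0.8},{"delta_rot": [0,0,0],"dp": [-9.8,47.3,2],"hand": 0.8},{"delta_rot": [0,0,0],"dp": [-9.8,47.3,2],"hand": 0.8},{"delta_rot": [0,0,0],"dp": [-9.8,47.3,2],"hand": 0.8},{"delta_rot": [0,0,0],"dp": [-9.8,47.3,2],"hand": 0.8},{"delta_rot": [0,0,0],"dp": [-9.8,47.3,4.7],"hand": 0.8},{"delta_rot": [0,0,0],"dp": [-9.8,47.3,10],"hand": 0.8},{"delta_rot": [0,0,0],"dp": [-9.9,47.1,10],"hand": 0.8},{"delta_rot": [0,0,0],"dp": [0,0,35],"hand": 0.8},{"delta_rot": [0,0,0],"dp": [0,0,35],"hand": 0.8},{"delta_rot": [0,0,0],"dp": [0,0,0],"hand": 0.8}]'

```text
clock: 8.45
ee_pos: [0.4696, 0.0227, 0.0461]
tcp_rot: [180.0, -0.4, -165.2]
force: [-0.9, -0.6, 0.1]
gripper_width: 0.0764
grip_force: 0.0
```

Run:
```python
from h import *
import cv2
u=np.array([np.cos(np.radians(14.8)),np.sin(np.radians(14.8)),0])
c=np.array([.4582,.0189,0])+u*.014
q=tool(194.8);plan((np.r_[c[:2],.024],q))
im=r.get_image("scene")[:,:,::-1];a=im[205:275,230:330];cv2.imwrite("pics/s3.png",cv2.resize(a,None,fx=7,fy=7,interpolation=cv2.INTER_CUBIC))
```

```text
at [0.4696 0.0227 0.0461] [ 180.    -0.4 -165.2]
rot [ 0.  -0.4  0. ] then dp mm [-2.  -0.8 22.1] len 22
```

View pics/s3.png

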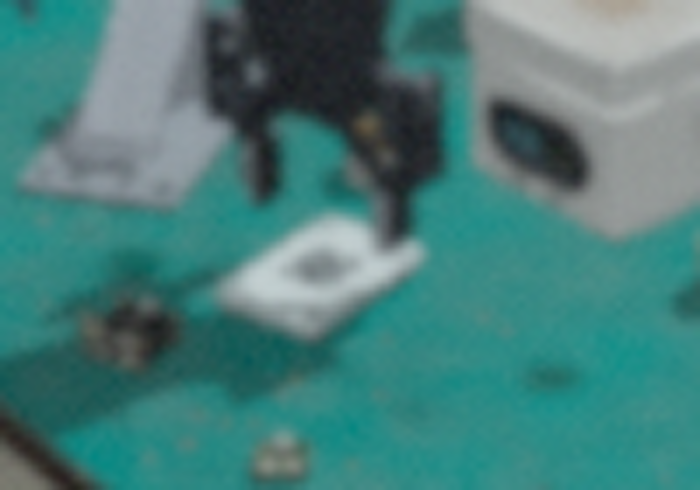

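The fingers straddle the plate: near fingertip at about (392,240) in the crop, far fingertip at about (263,195), and the plate centre at (320,265). I'll go down.

>>> servo_tool --commands '[{"delta_rot": [0,-0.4,0],"dp": [-2,-0.8,10],"hand": 0.8},{"delta_rot": [0,0,0],"dp": [0,0,9],"hand": 0.8},{"delta_rot": [0,0,0],"dp": [0,0,3],"hand": 0.8},{"delta_rot": [0,0,0],"dp": [0,0,2],"hand": 0.8},{"delta_rot": [0,0,0],"dp": [0,0,0],"hand": 0.8}]'

```text
clock: 9.12
ee_pos: [0.4741, 0.0219, 0.0247]
tcp_rot: [180.0, 0.4, -165.3]
force: [0.3, -0.1, 0.1]
gripper_width: 0.0769
grip_force: 0.0
```

>>> servo_tool --commands '[{"delta_rot": [0,0,0],"dp": [0,0,3],"hand": 0.8},{"delta_rot": [0,0,0],"dp": [0,0,0],"hand": 0.8},{"delta_rot": [0,0,0],"dp": [0,0,0],"hand": 0.0},{"delta_rot": [0,0,0],"dp": [0,0,0],"hand": 0.0},{"delta_rot": [0,0,0],"dp": [0,0,0],"hand": 0.0}]' --force 40

```text
clock: 9.75
ee_pos: [0.474, 0.022, 0.022]
tcp_rot: [-180.0, 0.4, -165.3]
force: [-1.3, -0.7, 5.7]
gripper_width: 0.0611
grip_force: 42.0
```

Run:
```python
from h import *
p,q0=T();q=tool(216.1);Q=tool(216.1,-45);print(Q.apply([0,0,1]),Q.apply([1,0,0]))
plan((p+[0,0,.16],q0),(np.r_[ramp(45.5,0,0)[:2],.22],q),(ramp(45.5,0,168.3),Q),(ramp(73.8,0,140),Q),(ramp(63.2,0,129.4),Q))
```

```text
[ 0.57133513  0.41662474 -0.70710678] [-0.57133513 -0.41662474 -0.70710678]
at [0.474 0.022 0.022] [-180.     0.4 -165.3]
rot [0. 0. 0.] then dp mm [-1.2e+00 -1.0e-01 -1.6e+02] len 160
rot [ -0.1   0.4 -21.4] then dp mm [-189.5  154.3  -38. ] len 247
rot [  0. -45.  -0.] then dp mm [36.6 -0.  36.6] len 52
rot [0. 0. 0.] then dp mm [ 0.  0. 40.] len 40
rot [0. 0. 0.] then dp mm [15.  0. -0.] len 15
```

>>> servo_tool --commands '[{"delta_rot": [0,0,0],"dp": [0,0,-20],"hand": 0.0},{"delta_rot": [0,0,0],"dp": [0,0,-45],"hand": 0.0},{"delta_rot": [0,0,0],"dp": [0,0,-50],"hand": 0.0},{"delta_rot": [0,0,0],"dp": [0,0,-45],"hand": 0.0},{"delta_rot": [0,0,-10.7],"dp": [0,0,0],"hand": 0.0},{"delta_rot": [0,0,-10.7],"dp": [0,0,0],"hand": 0.0},{"delta_rot": [0,0,0],"dp": [-37.9,30.9,-7.6],"hand": 0.0},{"delta_rot": [0,0,0],"dp": [-37.9,30.9,-7.6],"hand": 0.0},{"delta_rot": [0,0,0],"dp": [-37.9,30.9,-7.6],"hand": 0.0},{"delta_rot": [0,0,0],"dp": [-37.9,30.9,-7.6],"hand": 0.0},{"delta_rot": [0,0,0],"dp": [-37.9,30.9,-7.6],"hand": 0.0},{"delta_rot": [0,0,0],"dp": [0,0,0],"hand": 0.0}]' --force 40

```text
clock: 11.25
ee_pos: [0.5342, 0.2631, 0.2211]
tcp_rot: [180.0, 0.5, -143.6]
force: [-0.6, -0.4, -1.8]
gripper_width: 0.0607
grip_force: 44.7
```

>>> servo_tool --commands '[{"delta_rot": [0,-9,0],"dp": [0,0,0],"hand": 0.0},{"delta_rot": [0,-9,0],"dp": [0,0,0],"hand": 0.0},{"delta_rot": [0,-9,0],"dp": [0,0,0],"hand": 0.0},{"delta_rot": [0,-9,0],"dp": [0,0,0],"hand": 0.0},{"delta_rot": [0,-9,0],"dp": [0,0,0],"hand": 0.0},{"delta_rot": [0,0,0],"dp": [0,0,0],"hand": 0.0}]'

```text
clock: 12.0
ee_pos: [0.5496, 0.2362, 0.2158]
tcp_rot: [-174.9, 26.3, -143.8]
force: [0.1, -0.3, -0.9]
gripper_width: 0.0606
grip_force: 44.7
```

Run:
```python
from h import *
s=r.get_state();print(np.round(s["joint_pos"],1),s["gripper_width"])
Q=tool(216.1,-45)
plan((ramp(45.5,0,168.3),Q),(ramp(73.8,0,140),Q),(ramp(63.2,0,129.4),Q))
```

```text
[ -8.4  25.1 -28.8 128.1  81.8  15.2  15.1] 0.060553249128832476
at [0.5496 0.2362 0.2158] [-174.9   26.3 -143.8]
rot [ -5.  -18.6   0.9] then dp mm [32.  25.8 35.2] len 54
rot [0. 0. 0.] then dp mm [ 0.  0. 40.] len 40
rot [0. 0. 0.] then dp mm [15.  0. -0.] len 15
```

The arm is near the wrist singularity (j5 is swinging through), so the rotation is speed-limited. I'll command the remainder in small steps.

>>> servo_tool --commands '[{"delta_rot": [-1.5,-5,0.3],"dp": [0,0,0],"hand": 0.0},{"delta_rot": [-1.5,-5,0.3],"dp": [0,0,0],"hand": 0.0},{"delta_rot": [-1,-5,0.3],"dp": [0,0,0],"hand": 0.0},{"delta_rot": [-1,-4,0],"dp": [0,0,0],"hand": 0.0},{"delta_rot": [0,0,0],"dp": [0,0,0],"hand": 0.0}]'

```text
clock: 12.62
ee_pos: [0.5516, 0.2308, 0.2123]
tcp_rot: [-177.6, 40.7, -143.4]
force: [0.7, 0.0, -0.6]
gripper_width: 0.0603
grip_force: 44.7
```

Run:
```python
from h import *
s=r.get_state();print(np.round(s["joint_pos"],1),s["gripper_width"])
Q=tool(216.1,-45)
plan((ramp(45.5,0,168.3),Q),(ramp(73.8,0,140),Q),(ramp(63.2,0,129.4),Q))
```

```text
[ 11.5  33.4 -52.6 136.4 134.7  30.7 -30.7] 0.060280000079860264
at [0.5516 0.2308 0.2123] [-177.6   40.7 -143.4]
rot [-2.1 -4.2  0.4] then dp mm [28.5 31.4 33.8] len 54
rot [0. 0. 0.] then dp mm [ 0.  0. 40.] len 40
rot [0. 0. 0.] then dp mm [15.  0. -0.] len 15
```

>>> servo_tool --commands '[{"delta_rot": [-1,-2.1,0.2],"dp": [0,0,0],"hand": 0.0},{"delta_rot": [-1.1,-2.1,0.2],"dp": [0,0,0],"hand": 0.0},{"delta_rot": [0,0,0],"dp": [0,10.5,0],"hand": 0.0},{"delta_rot": [0,0,0],"dp": [0,10.5,0],"hand": 0.0},{"delta_rot": [0,0,0],"dp": [0,10.5,0],"hand": 0.0},{"delta_rot": [0,0,0],"dp": [9.5,0,11],"hand": 0.0},{"delta_rot": [0,0,0],"dp": [9.5,0,11],"hand": 0.0},{"delta_rot": [0,0,0],"dp": [9.5,0,11],"hand": 0.0},{"delta_rot": [0,0,0],"dp": [0,0,0],"hand": 0.0}]'

```text
clock: 13.75
ee_pos: [0.5355, 0.2617, 0.1701]
tcp_rot: [180.0, 45.2, -143.6]
force: [0.1, -0.2, -1.0]
gripper_width: 0.0607
grip_force: 44.7
```

Run:
```python
from h import *
import cv2
s=r.get_state();print(np.round(s["joint_pos"],1),s["gripper_width"])
Q=tool(216.1,-45)
im=r.get_image("scene")[:,:,::-1];a=im[160:260,190:310];cv2.imwrite("pics/s4.png",cv2.resize(a,None,fx=6,fy=6,interpolation=cv2.INTER_CUBIC))
plan((ramp(45.5,0,168.3),Q),(ramp(73.8,0,140),Q),(ramp(63.2,0,129.4),Q))
```

```text
[  9.3  43.4 -57.  140.9 143.3  46.3 -37.5] 0.060689337758543606
at [0.5357 0.2617 0.1707] [ 180.    45.2 -143.6]
rot [0.2 0.2 0.2] then dp mm [ 2.9 -3.1  0.6] len 4
rot [0. 0. 0.] then dp mm [ 0.  0. 40.] len 40
rot [0. 0. 0.] then dp mm [15.  0. -0.] len 15
```

View pics/s4.png

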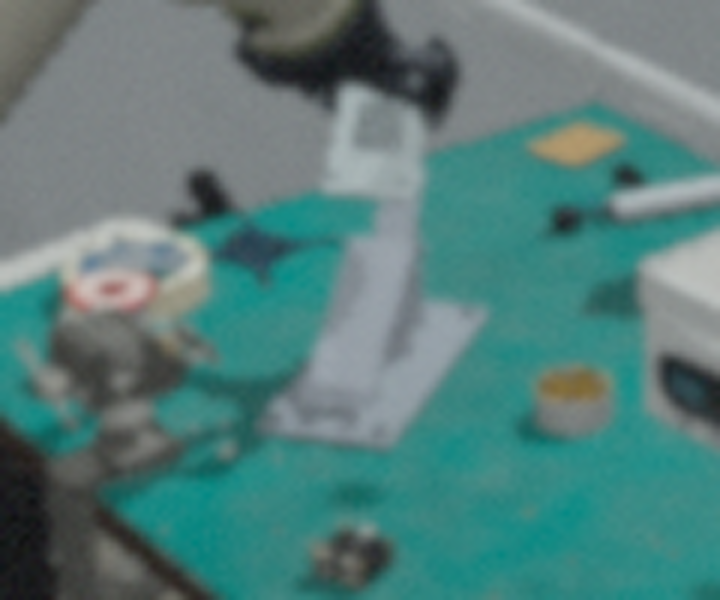

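The plate hangs tilted with its flat face outward (about (375,140) in the crop), in line with the ramp's backrest. I'll move in along the normal.

>>> servo_tool --commands '[{"delta_rot": [0.2,0.2,0.2],"dp": [2.9,-3.1,0.6],"hand": 0.0},{"delta_rot": [0,0,0],"dp": [0,0,12],"hand": 0.0},{"delta_rot": [0,0,0],"dp": [0,0,12],"hand": 0.0},{"delta_rot": [0,0,0],"dp": [0,0,10],"hand": 0.0},{"delta_rot": [0,0,0],"dp": [0,0,3],"hand": 0.0},{"delta_rot": [0,0,0],"dp": [0,0,0],"hand": 0.0},{"delta_rot": [0,0,0],"dp": [0,0,0],"hand": 0.0}]'

```text
clock: 14.68
ee_pos: [0.5577, 0.2727, 0.1423]
tcp_rot: [180.0, 45.1, -144.0]
force: [-1.0, 0.6, -0.5]
gripper_width: 0.0611
grip_force: 44.7
```

Run:
```python
from h import *
s=r.get_state();print(np.round(s["joint_pos"],1),s["gripper_width"])
Q=tool(216.1,-45)
plan((ramp(73.8,0,140),Q),(ramp(63.2,0,129.4),Q))
```

```text
[  7.7  47.5 -55.2 138.5 144.6  48.1 -36.5] 0.061072778169928156
at [0.5577 0.2727 0.1423] [ 180.    45.1 -144. ]
rot [-0.   0.1 -0.1] then dp mm [-0.   1.1  3.3] len 4
rot [0. 0. 0.] then dp mm [15.  0. -0.] len 15
```

Now I'll slide down the slope in small steps while watching the force.

>>> servo_tool --commands '[{"delta_rot": [0,0,0],"dp": [4,1,0.5],"hand": 0.0},{"delta_rot": [0,0,0],"dp": [4,0,0.5],"hand": 0.0},{"delta_rot": [0,0,0],"dp": [3,0,0.5],"hand": 0.0},{"delta_rot": [0,0,0],"dp": [0,0,0],"hand": 0.0}]'

```text
clock: 15.18
ee_pos: [0.5517, 0.2695, 0.133]
tcp_rot: [180.0, 45.1, -144.0]
force: [0.2, -0.6, -0.2]
gripper_width: 0.0605
grip_force: 44.7
```

>>> servo_tool --commands '[{"delta_rot": [0,0,0],"dp": [2,0,0.5],"hand": 0.0},{"delta_rot": [0,0,0],"dp": [1,0,0.5],"hand": 0.0},{"delta_rot": [0,0,0],"dp": [0,0,0],"hand": 0.0},{"delta_rot": [0,0,0],"dp": [0,0,0],"hand": 0.0}]'

```text
clock: 15.68
ee_pos: [0.5509, 0.2689, 0.1306]
tcp_rot: [180.0, 45.1, -144.0]
force: [0.2, 0.5, -1.1]
gripper_width: 0.0605
grip_force: 44.7
```

Run:
```python
from h import *
s=r.get_state();print(np.round(s["force"],1))
Q=tool(216.1,-45);print(np.round(Q.inv().apply(s["force"]),1))
plan((ramp(63.2,0,129.4),Q))
```

```text
[ 0.2  0.5 -1.1]
[0.4 0.3 1.1]
at [0.5509 0.2689 0.1306] [ 180.    45.1 -144. ]
rot [-0.   0.1 -0.1] then dp mm [1.2 0.1 0.6] len 1
```

>>> servo_tool --commands '[{"delta_rot": [0,0,0],"dp": [1,0,1],"hand": 0.0},{"delta_rot": [0,0,0],"dp": [1,0,0.5],"hand": 0.0},{"delta_rot": [0,0,0],"dp": [0,0,0],"hand": 0.0},{"delta_rot": [0,0,0],"dp": [0,0,0],"hand": 0.0}]'

```text
clock: 16.18
ee_pos: [0.5509, 0.269, 0.1302]
tcp_rot: [-179.9, 45.4, -143.8]
force: [-5.5, -6.3, 17.9]
gripper_width: 0.0608
grip_force: 46.8
```

>>> servo_tool --commands '[{"delta_rot": [0,0,0],"dp": [1,0,1],"hand": 0.0},{"delta_rot": [0,0,0],"dp": [1,0,1],"hand": 0.0},{"delta_rot": [0,0,0],"dp": [0,0,0],"hand": 0.0},{"delta_rot": [0,0,0],"dp": [0,0,0],"hand": 0.0}]'

```text
clock: 16.68
ee_pos: [0.5512, 0.2692, 0.1289]
tcp_rot: [-179.7, 45.6, -143.7]
force: [-9.7, -12.0, 32.4]
gripper_width: 0.0607
grip_force: 49.1
```

Run:
```python
from h import *
s=r.get_state();print(np.round(s["force"],1))
Q=tool(216.1,-45);print(np.round(Q.inv().apply(s["force"]),1))
plan((ramp(63.2,0,129.4),Q))
```

```text
[ -9.7 -12.   32.4]
[-12.4  -4.  -33.4]
at [0.5512 0.2692 0.1289] [-179.7   45.6 -143.7]
rot [-0.1  0.6  0.1] then dp mm [ 0.3  0.  -1. ] len 1
```

>>> servo_tool --commands '[{"delta_rot": [0,0,0],"dp": [-0.5,0,-2],"hand": 0.0},{"delta_rot": [0,0,0],"dp": [0,0,0],"hand": 0.0},{"delta_rot": [0,0,0],"dp": [0,0,0],"hand": 0.75},{"delta_rot": [0,0,0],"dp": [0,0,0],"hand": 0.75},{"delta_rot": [0,0,0],"dp": [0,0,0],"hand": 0.75},{"delta_rot": [0,0,0],"dp": [0,0,-8],"hand": 0.75},{"delta_rot": [0,0,0],"dp": [0,0,-12],"hand": 0.75},{"delta_rot": [0,0,0],"dp": [0,0,-15],"hand": 0.75},{"delta_rot": [0,0,0],"dp": [0,0,0],"hand": 0.75}]'

```text
clock: 17.8
ee_pos: [0.529, 0.2528, 0.1529]
tcp_rot: [-179.9, 45.2, -143.9]
force: [0.4, 0.0, 0.6]
gripper_width: 0.0745
grip_force: 0.0
```

Run:
```python
from h import *
import cv2
s=r.get_state();print(np.round(s["joint_pos"],1),np.round(s["force"],1))
im=r.get_image("scene")[:,:,::-1];cv2.imwrite("pics/s5.png",im)
# expected leaning plate flat-face corners in scene image
C=[ramp(*v) for v in ((30-5.7,-31,75+5.7),(30-5.7,31,75+5.7),(95-5.7,31,140+5.7),(95-5.7,-31,140+5.7))]
px=proj(C,"scene");print(np.round(px,1))
w=(im.min(2)>165).astype(np.uint8);n,l,st,ce=cv2.connectedComponentsWithStats(w)
for i in range(1,n):
    if st[i,4]>20 and 180<ce[i][0]<320 and 150<ce[i][1]<270:print(st[i],np.round(ce[i],1))
m=np.zeros_like(w);cv2.fillPoly(m,[np.int32(px)],1);print("expected area",m.sum(),"mean col",cv2.mean(im,m)[:3])
Q=tool(216.1,-45);plan((ramp(45.5,0,168.3),Q))
```

```text
[  9.1  45.9 -56.8 142.6 144.9  50.  -38.4] [0.4 0.  0.6]
[[260.5 200.6]
 [245.6 198.9]
 [250.5 177.1]
 [265.3 178.7]]
[268 157  20  10  22] [277.2 161.4]
[290 168  25  13  36] [302.4 174.2]
[249 188  14  12  60] [254.9 195.5]
[188 197  30  13 127] [203.1 202.5]
[299 197  40  18 379] [318.3 205.2]
expected area 367 mean col (142.17711171662125, 140.5149863760218, 128.2615803814714)
at [0.5296 0.253  0.1525] [-179.9   45.2 -143.9]
rot [-0.1  0.2 -0. ] then dp mm [-17.1   0.4  -5.2] len 18
```

>>> servo_tool --commands '[{"delta_rot": [0,0,0],"dp": [-10,0,-10],"hand": 0.75},{"delta_rot": [0,0,0],"dp": [-18,0,-18],"hand": 0.75},{"delta_rot": [0,0,0],"dp": [-20,0,-20],"hand": 0.75},{"delta_rot": [0,0,0],"dp": [-15,0,-15],"hand": 0.0},{"delta_rot": [0,5,0],"dp": [0,0,0],"hand": -1},{"delta_rot": [0,5,0],"dp": [0,0,0],"hand": -1},{"delta_rot": [0,5,0],"dp": [0,0,0],"hand": -1},{"delta_rot": [0,5,0],"dp": [0,0,0],"hand": -1},{"delta_rot": [0,5,0],"dp": [0,0,0],"hand": -1},{"delta_rot": [0,5,0],"dp": [0,0,0],"hand": -1},{"delta_rot": [0,7,0],"dp": [0,0,0],"hand": -1},{"delta_rot": [0,8,0],"dp": [0,0,0],"hand": -1}]'

```text
clock: 19.35
ee_pos: [0.5333, 0.2412, 0.2343]
tcp_rot: [-177.9, 8.2, -144.6]
force: [1.1, -0.8, -0.0]
gripper_width: -0.0001
grip_force: 0.0
```

Run:
```python
from h import *
s=r.get_state();print(np.round(s["joint_pos"],1),np.round(s["force"],1))
q=tool(216.1);plan((ramp(132,0,260),q),(ramp(132,0,150),q))
```

```text
[  1.7  29.6 -46.1 115.3  37.5  40.9  58.1] [ 1.1 -0.8 -0. ]
at [0.5333 0.2412 0.2343] [-177.9    8.2 -144.6]
rot [-2.2  8.2 -0.9] then dp mm [-98.9  12.2 -25.7] len 103
rot [0. 0. 0.] then dp mm [ -0.  -0. 110.] len 110
```

>>> servo_tool --commands '[{"delta_rot": [-2.2,8.2,-0.9],"dp": [0,0,0],"hand": -1},{"delta_rot": [0,0,0],"dp": [0,0,-26],"hand": -1},{"delta_rot": [0,0,0],"dp": [-33,4,0],"hand": -1},{"delta_rot": [0,0,0],"dp": [-33,4,0],"hand": -1},{"delta_rot": [0,0,0],"dp": [-33,4,0],"hand": -1},{"delta_rot": [0,0,0],"dp": [0,0,0],"hand": -1},{"delta_rot": [0,0,0],"dp": [0,0,0],"hand": -1}]'

```text
clock: 20.23
ee_pos: [0.6062, 0.309, 0.2598]
tcp_rot: [-179.9, 0.2, -143.9]
force: [0.3, 0.0, -0.3]
gripper_width: -0.0003
grip_force: 0.0
```

Run:
```python
from h import *
s=r.get_state();print(np.round(s["joint_pos"],1),np.round(s["force"],1))
q=tool(216.1);plan((ramp(132,0,155),q))
import cv2
im=r.get_image("scene")[:,:,::-1]
cv2.imwrite("pics/s6.png",im)
C=[ramp(*v) for v in ((30-5.7,-31,75+5.7),(30-5.7,31,75+5.7),(95-5.7,31,140+5.7),(95-5.7,-31,140+5.7))]
px=proj(C,"scene");print(np.round(px,1).tolist())
w=(im.min(2)>150).astype(np.uint8);n,l,st,ce=cv2.connectedComponentsWithStats(w)
for i in range(1,n):
    if st[i,4]>20 and 235<ce[i][0]<280 and 165<ce[i][1]<210:
        c=cv2.findContours((l==i).astype(np.uint8),0,2)[0][0];print(st[i],np.round(ce[i],1),np.round(cv2.boxPoints(cv2.minAreaRect(c)),1).tolist())
```

```text
[ -3.1  37.8 -47.3  95.8  31.4  60.3  65.7] [ 0.3  0.  -0.3]
at [0.6062 0.309  0.2598] [-179.9    0.2 -143.9]
rot [-0.1  0.2  0. ] then dp mm [-1.000e-01  3.000e-01  1.048e+02] len 105
[[260.5, 200.6], [245.6, 198.9], [250.5, 177.1], [265.3, 178.7]]
[247 179  18  35 292] [254.8 193.5] [[244.3000030517578, 211.5], [251.1999969482422, 177.0], [264.70001220703125, 179.6999969482422], [257.79998779296875, 214.1999969482422]]
```

The leaning plate's outline matches the expected seat pose to within 1 px. I'll go down behind it.

>>> servo_tool --commands '[{"delta_rot": [0,0,0],"dp": [0,0,35],"hand": -1},{"delta_rot": [0,0,0],"dp": [0,0,35],"hand": -1},{"delta_rot": [0,0,0],"dp": [0,0,35],"hand": -1},{"delta_rot": [0,0,0],"dp": [8,0,0],"hand": -1},{"delta_rot": [0,0,0],"dp": [8,0,0],"hand": -1},{"delta_rot": [0,0,0],"dp": [8,0,0],"hand": -1},{"delta_rot": [0,0,0],"dp": [7,0,0],"hand": -1},{"delta_rot": [0,0,0],"dp": [7,0,0],"hand": -1},{"delta_rot": [0,0,0],"dp": [7,0,0],"hand": -1},{"delta_rot": [0,0,0],"dp": [7,0,0],"hand": -1},{"delta_rot": [0,0,0],"dp": [7,0,0],"hand": -1},{"delta_rot": [0,0,0],"dp": [7,0,0],"hand": -1}]'

```text
clock: 21.78
ee_pos: [0.5534, 0.2703, 0.1549]
tcp_rot: [-180.0, 0.3, -143.9]
force: [1.3, -0.0, 0.2]
gripper_width: -0.0001
grip_force: 0.1
```

Run:
```python
from h import *
s=r.get_state();print(np.round(s["joint_pos"],1),np.round(s["force"],1))
q=tool(216.1);plan((ramp(10,0,155),q))
```

```text
[ -3.3  40.  -43.5 109.5  38.3  45.7  58.1] [ 1.3 -0.   0.2]
at [0.5534 0.2703 0.1549] [-180.     0.3 -143.9]
rot [-0.   0.3  0. ] then dp mm [56.6  0.5 -0.1] len 57
```

>>> servo_tool --commands '[{"delta_rot": [0,0,0],"dp": [7,0,0],"hand": -1},{"delta_rot": [0,0,0],"dp": [7,0,0],"hand": -1},{"delta_rot": [0,0,0],"dp": [7,0,0],"hand": -1},{"delta_rot": [0,0,0],"dp": [7,0,0],"hand": -1},{"delta_rot": [0,0,0],"dp": [7,0,0],"hand": -1},{"delta_rot": [0,0,0],"dp": [7,0,0],"hand": -1},{"delta_rot": [0,0,0],"dp": [7,0,0],"hand": -1},{"delta_rot": [0,0,0],"dp": [0,0,0],"hand": -1}]'

```text
clock: 22.78
ee_pos: [0.514, 0.2415, 0.1548]
tcp_rot: [-179.9, 0.3, -143.9]
force: [0.4, -0.7, -0.8]
gripper_width: -0.0002
grip_force: 0.0
```

```bash
cat > look.py <<'E'
from h import *
import cv2
s=r.get_state();print(round(s["clock"],2),np.round(s["joint_pos"],1),np.round(s["force"],1))
im=r.get_image("scene")[:,:,::-1];cv2.imwrite("pics/look%d.png"%(s["clock"]*100),im)
def q(pts):return proj([ramp(*v) for v in pts],"scene")
# lying on ramp against the stop: bounds (top face, 8 mm thick)
def on(a,y,h):return(-74+a*.819-h*.574,y,19+a*.574+h*.819)
print("ramp expect",np.round(q([on(0,-31,8),on(0,31,8),on(92,31,8),on(92,-31,8)]),1).tolist())
w=(im.min(2)>150).astype(np.uint8);n,l,st,ce=cv2.connectedComponentsWithStats(w)
for i in range(1,n):
    if st[i,4]>20 and 225<ce[i][0]<285 and 150<ce[i][1]<245:
        c=cv2.findContours((l==i).astype(np.uint8),0,2)[0][0];print(st[i],np.round(ce[i],1),np.round(cv2.boxPoints(cv2.minAreaRect(c)),1).tolist())
E
python3 look.py; python3 -c "
from h import *
plan((ramp(10,0,155),tool(216.1)))"
```

```text
22.77 [ -1.6  37.3 -43.7 115.8  38.9  42.   56.4] [ 0.4 -0.7 -0.8]
ramp expect [[251.9, 225.5], [236.5, 223.5], [243.0, 202.4], [258.1, 204.2]]
[240 200  19  25 308] [248.7 212.1] [[238.1999969482422, 221.6999969482422], [244.6999969482422, 197.6999969482422], [259.29998779296875, 201.60000610351562], [252.6999969482422, 225.6999969482422]]
at [0.5144 0.2418 0.1549] [-179.9    0.3 -143.9]
rot [-0.1  0.3  0. ] then dp mm [ 8.1  0.5 -0.1] len 8
```

>>> servo_tool --commands '[{"delta_rot": [0,0,0],"dp": [-10,0,-20],"hand": -1},{"delta_rot": [0,0,0],"dp": [-15,0,-40],"hand": -1},{"delta_rot": [0,0,0],"dp": [-15,0,-40],"hand": 0.0},{"delta_rot": [0,0,0],"dp": [0,0,0],"hand": 0.75},{"delta_rot": [0,0,0],"dp": [0,0,0],"hand": 0.75}]'

```text
clock: 23.45
ee_pos: [0.546, 0.2648, 0.2544]
tcp_rot: [-179.9, 0.2, -143.9]
force: [-1.0, -0.4, -0.1]
gripper_width: 0.0543
grip_force: 0.0
```

```bash
python3 look.py
python3 - <<'E'
from h import *
import cv2,glob
im=cv2.imread(sorted(glob.glob("pics/look*.png"))[-1])
a=cv2.resize(im[150:250,205:305],None,fx=6,fy=6,interpolation=cv2.INTER_CUBIC);cv2.imwrite("pics/fin.png",a)
E
```

```text
23.45 [  1.   33.4 -49.1 105.7  30.7  54.8  64.5] [-1.  -0.4 -0.1]
ramp expect [[251.9, 225.5], [236.5, 223.5], [243.0, 202.4], [258.1, 204.2]]
[240 201  18  23 307] [248.7 212.2] [[238.1999969482422, 221.5], [244.89999389648438, 197.8000030517578], [259.29998779296875, 201.89999389648438], [252.5, 225.60000610351562]]
```

View pics/fin.png

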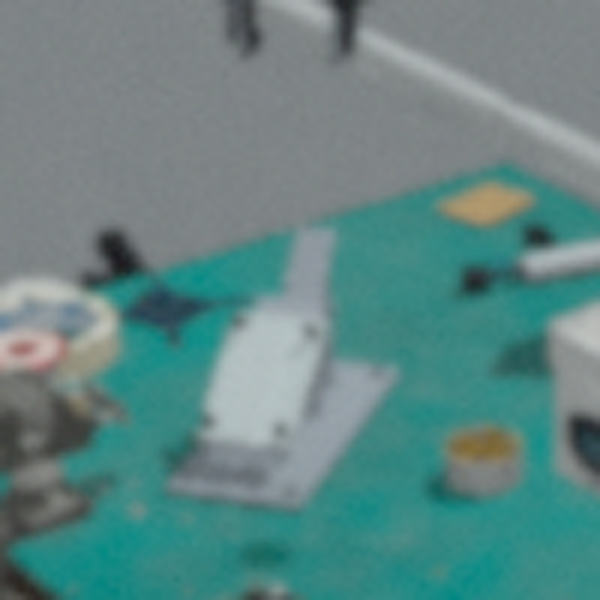

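The last picture shows the plate lying on the ramp feet up, with feet at crop (240,320),(312,330),(280,430),(207,422). I'll fit its position along the ramp from the feet.

Run:
```python
from h import *
px=crop([(240,320),(312,330),(280,430),(207,422)],205,150,6)
def pts(p):
    a,y,t=p;o=[]
    for da,dy in((36,24),(36,-24),(-36,-24),(-36,24)):
        A=a+da*np.cos(t)-dy*np.sin(t);Y=y+da*np.sin(t)+dy*np.cos(t);h=13
        o.append(ramp(-74+A*.819-h*.574,Y,19+A*.574+h*.819))
    return proj(o,"scene")
o=least_squares(lambda p:(pts(p)-px).ravel(),[46,0,0],x_scale=[10,10,.1])
print(np.round(o.x,3),np.round(o.fun,1))
```

```text
[ 5.1017e+01 -2.2010e+00 -1.5000e-02] [ 0.1  0.2 -0.3  0.1 -0.1  0.   0.3 -0.3]
```

Run:
```python
from h import *
Q=tool(215.4,-18);plan((ramp(-37.6,-2,180),Q),(ramp(-37.6,-2,90),Q),(ramp(-37.6,-2,61.1),Q))
```

```text
at [0.5458 0.2645 0.254 ] [-179.9    0.2 -143.9]
rot [  0.1 -17.8   0.7] then dp mm [112.7  -2.5  41.2] len 120
rot [0. 0. 0.] then dp mm [27.8 -0.  85.6] len 90
rot [0. 0. 0.] then dp mm [ 8.9 -0.  27.5] len 29
```

>>> servo_tool --commands '[{"delta_rot": [0,-6,0.3],"dp": [0,0,0],"hand": 0.88},{"delta_rot": [0,-6,0.3],"dp": [0,0,0],"hand": 0.88},{"delta_rot": [0,-5.8,0.1],"dp": [0,0,0],"hand": 0.88},{"delta_rot": [0,0,0],"dp": [28.2,-0.6,10.3],"hand": 0.88},{"delta_rot": [0,0,0],"dp": [28.2,-0.6,10.3],"hand": 0.88},{"delta_rot": [0,0,0],"dp": [28.2,-0.6,10.3],"hand": 0.88},{"delta_rot": [0,0,0],"dp": [28.2,-0.6,10.3],"hand": 0.88},{"delta_rot": [0,0,0],"dp": [0,0,0],"hand": 0.88},{"delta_rot": [0,0,0],"dp": [0,0,0],"hand": 0.88}]'

```text
clock: 24.62
ee_pos: [0.4707, 0.2091, 0.1807]
tcp_rot: [179.9, 18.1, -144.6]
force: [0.5, 0.5, -0.9]
gripper_width: 0.0805
grip_force: 0.0
```

Run:
```python
from h import *
s=r.get_state();print(np.round(s["joint_pos"],1),s["gripper_width"])
Q=tool(215.4,-18);plan((ramp(-37.6,-2,90),Q),(ramp(-37.6,-2,61.1),Q))
```

```text
[ -8.   24.8 -28.1 133.6  60.7  11.8  34.9] 0.080503162354187
at [0.4707 0.2091 0.1807] [ 179.9   18.1 -144.6]
rot [0.1 0.1 0. ] then dp mm [29.2 -0.8 85.9] len 91
rot [0. 0. 0.] then dp mm [ 8.9 -0.  27.5] len 29
```

>>> servo_tool --commands '[{"delta_rot": [0,0,0],"dp": [4.9,-0.2,14.3],"hand": 0.88},{"delta_rot": [0,0,0],"dp": [4.9,-0.2,14.3],"hand": 0.88},{"delta_rot": [0,0,0],"dp": [4.9,-0.2,14.3],"hand": 0.88},{"delta_rot": [0,0,0],"dp": [4.9,-0.2,14.3],"hand": 0.88},{"delta_rot": [0,0,0],"dp": [4.9,0,14.3],"hand": 0.88},{"delta_rot": [0,0,0],"dp": [4.7,0,14.3],"hand": 0.88},{"delta_rot": [0,0,0],"dp": [0,0,0],"hand": 0.88}]'

```text
clock: 25.5
ee_pos: [0.4712, 0.2072, 0.0929]
tcp_rot: [179.9, 18.1, -144.7]
force: [0.1, 1.2, 0.1]
gripper_width: 0.0803
grip_force: 0.0
```

Run:
```python
from h import *
s=r.get_state();print(np.round(s["joint_pos"],1),s["gripper_width"])
Q=tool(215.4,-18);plan((ramp(-37.6,-2,61.1),Q))
```

```text
[ -5.2  37.  -33.7 137.1 113.7  19.5 -16.8] 0.08032063341497377
at [0.4712 0.2072 0.0929] [ 179.9   18.1 -144.7]
rot [ 0.   0.1 -0.1] then dp mm [10.3  1.  30.1] len 32
```

>>> servo_tool --commands '[{"delta_rot": [0,0,0],"dp": [2.6,0.5,7.5],"hand": 0.88},{"delta_rot": [0,0,0],"dp": [2.6,0.5,7.5],"hand": 0.88},{"delta_rot": [0,0,0],"dp": [2.6,0,7.5],"hand": 0.88},{"delta_rot": [0,0,0],"dp": [2.5,0,7.6],"hand": 0.88},{"delta_rot": [0,0,0],"dp": [0,0,0],"hand": 0.88}]'

```text
clock: 26.12
ee_pos: [0.4695, 0.2075, 0.0611]
tcp_rot: [180.0, 18.1, -144.6]
force: [0.2, 0.6, 0.3]
gripper_width: 0.0802
grip_force: 0.0
```

>>> servo_tool --commands '[{"delta_rot": [0,0,0],"dp": [0,0,0],"hand": 0.88},{"delta_rot": [0,0,0],"dp": [0,0,0],"hand": 0.0},{"delta_rot": [0,0,0],"dp": [0,0,0],"hand": 0.0},{"delta_rot": [0,0,0],"dp": [0,0,0],"hand": 0.0},{"delta_rot": [0,0,0],"dp": [0,0,0],"hand": 0.0}]' --force 40

```text
clock: 26.75
ee_pos: [0.4698, 0.2076, 0.0624]
tcp_rot: [-179.9, 18.2, -144.6]
force: [-2.6, -1.2, 6.5]
gripper_width: 0.0614
grip_force: 42.8
```

Run:
```python
from h import *
s=r.get_state();print(np.round(s["joint_pos"],1),s["gripper_width"])
p,Q=T();print(R.from_euler("z",-36.1,degrees=True).apply(p-[.4994,.2315,0])*1000)
plan((p+[0,0,.1],Q))
```

```text
[ -3.3  42.1 -37.5 137.9 119.2  25.6 -21.6] 0.06136747245519169
[-37.95343806  -1.84302279  62.4315278 ]
at [0.4698 0.2076 0.0624] [-179.9   18.2 -144.6]
rot [0. 0. 0.] then dp mm [-31.2  -0.1 -95. ] len 100
```

>>> servo_tool --commands '[{"delta_rot": [0,0,0],"dp": [-4.7,0,-14.3],"hand": 0.0},{"delta_rot": [0,0,0],"dp": [-6.2,0,-19],"hand": 0.0},{"delta_rot": [0,0,0],"dp": [-6.2,0,-19],"hand": 0.0},{"delta_rot": [0,0,0],"dp": [-4.7,0,-14.3],"hand": 0.0},{"delta_rot": [0,5,0],"dp": [0,0,0],"hand": 0.0},{"delta_rot": [0,5,0],"dp": [0,0,0],"hand": 0.0},{"delta_rot": [0,5,0],"dp": [0,0,0],"hand": 0.0},{"delta_rot": [0,5,0],"dp": [0,0,0],"hand": 0.0},{"delta_rot": [0,5,0],"dp": [0,0,0],"hand": 0.0},{"delta_rot": [0,5,0],"dp": [0,0,0],"hand": 0.0},{"delta_rot": [0,5,0],"dp": [0,0,0],"hand": 0.0},{"delta_rot": [0,0,0],"dp": [0,0,0],"hand": 0.0}]'

```text
clock: 28.25
ee_pos: [0.4775, 0.2019, 0.1307]
tcp_rot: [-178.3, -9.7, -145.5]
force: [0.7, 0.5, -0.7]
gripper_width: 0.0608
grip_force: 44.2
```

```bash
cat > b.py <<'E'
from h import *
import cv2
s=r.get_state();print(round(s["clock"],2),np.round(s["joint_pos"],1),s["gripper_width"])
im=r.get_image("top")[:,:,::-1];cv2.imwrite("pics/topb.png",im)
px=proj([[x,y,.062] for x,y in [(.491,-.3647)]])[0];print("carton mid px",px)
a=im[195:275,355:425].copy();d=(a.max(2)<55).astype(np.uint8)
n,l,st,ce=cv2.connectedComponentsWithStats(d)
for i in range(1,n):
    if st[i,4]>60:
        c=cv2.findContours((l==i).astype(np.uint8),0,2)[0][0];print(st[i]+[355,195,0,0,0],cv2.minAreaRect(c))
bm=[.4917,-.365];print("expected brick mid px",proj([[*bm,.034]])[0]-[355,195])
Q=tool(191,16.8);tz=Q.apply([0,0,1]);c=lambda z:np.r_[bm,z]-.0113*tz
plan((c(.15),Q),(c(.050),Q),(c(.038),Q))
E
python3 b.py
```

```text
28.25 [ -3.9  38.9 -40.  116.9  34.4  47.6  58.5] 0.06078809035142231
carton mid px [390.52659181 232.67347604]
[376 209  22  44 337] ((30.875160217285156, 35.200870513916016), (43.10386657714844, 16.348529815673828), 79.87532806396484)
expected brick mid px [34.17235874 38.34606836]
at [0.4769 0.2014 0.1307] [-178.3   -9.6 -145.4]
rot [-7.1  7.4 22.9] then dp mm [  95.1 -558.9   -2.7] len 567
rot [0. 0. 0.] then dp mm [-28.9  -0.   95.7] len 100
rot [0. 0. 0.] then dp mm [-3.5 -0.  11.5] len 12
```

Run:
```python
from h import *
import cv2
def f(im,x0,y0,x1,y1):
    a=im[y0:y1,x0:x1];hsv=cv2.cvtColor(a,cv2.COLOR_BGR2HSV)
    for nm,d in(("lab",(a.min(2)>150)&(hsv[:,:,1]<50)),("blk",a.max(2)<60)):
        n,l,st,ce=cv2.connectedComponentsWithStats(d.astype(np.uint8))
        for i in range(1,n):
            if st[i,4]>60: print(nm,st[i][4],np.round(ce[i]+[x0,y0],1))
f(cv2.imread("pics/top0.png"),295,210,340,275); print(proj([[.465,-.1557,.03]]))
f(cv2.imread("pics/topb.png"),365,200,418,272); print(proj([[.4917,-.365,.034]]))
```

```text
lab 218 [314.7 241. ]
blk 342 [315.1 241.1]
[[314.86842297 241.4941868 ]]
lab 218 [387.3 232.7]
blk 347 [385.5 232.3]
[[389.17235874 233.34606836]]
```

>>> servo_tool --commands '[{"delta_rot": [0,0,0],"dp": [0,0,-30],"hand": 0.0},{"delta_rot": [-2.4,2.5,7.6],"dp": [0,0,0],"hand": 0.0},{"delta_rot": [-2.4,2.5,7.6],"dp": [0,0,0],"hand": 0.0},{"delta_rot": [-2.3,2.4,7.7],"dp": [0,0,0],"hand": 0.0},{"delta_rot": [0,0,0],"dp": [0,0,0],"hand": 0.0}]'

```text
clock: 28.92
ee_pos: [0.4807, 0.2038, 0.1604]
tcp_rot: [-179.9, -16.8, -169.1]
force: [-0.5, -0.7, -1.1]
gripper_width: 0.0609
grip_force: 44.3
```

```bash
sed -i 's/bm=\[.4917,-.365\]/bm=[.493,-.361]/' b.py; python3 b.py | tail -4
```

```text
at [0.4802 0.2042 0.1606] [-179.9  -16.8 -168.9]
rot [-0.1  0.   0.1] then dp mm [  88.2 -557.3   26.4] len 565
rot [0. 0. 0.] then dp mm [-28.9  -0.   95.7] len 100
rot [0. 0. 0.] then dp mm [-3.5 -0.  11.5] len 12
```

>>> servo_tool --commands '[{"delta_rot": [0,0,0],"dp": [8,-50.7,2.4],"hand": 0.0},{"delta_rot": [0,0,0],"dp": [8,-50.7,2.4],"hand": 0.0},{"delta_rot": [0,0,0],"dp": [8,-50.7,2.4],"hand": 0.0},{"delta_rot": [0,0,0],"dp": [8,-50.7,2.4],"hand": 0.0},{"delta_rot": [0,0,0],"dp": [8,-50.7,2.4],"hand": 0.0},{"delta_rot": [0,0,0],"dp": [8,-50.7,2.4],"hand": 0.0},{"delta_rot": [0,0,0],"dp": [8,-50.7,2.4],"hand": 0.0},{"delta_rot": [0,0,0],"dp": [8,-50.7,2.4],"hand": 0.0},{"delta_rot": [0,0,0],"dp": [8,-50.7,2.4],"hand": 0.0},{"delta_rot": [0,0,0],"dp": [8,-50.7,2.4],"hand": 0.0},{"delta_rot": [0,0,0],"dp": [8,-50.3,2.4],"hand": 0.0},{"delta_rot": [0,0,0],"dp": [0,0,0],"hand": 0.0}]'

```text
clock: 30.48
ee_pos: [0.4947, -0.3639, 0.1613]
tcp_rot: [-179.8, -16.9, -169.3]
force: [-1.0, 0.5, -2.4]
gripper_width: 0.0608
grip_force: 44.3
```

```bash
python3 b.py | tail -4; python3 -c "
from h import *
s=r.get_state();print(s['joint_pos'],s['gripper_width'],s['force'])"
```

```text
at [ 0.4954 -0.3609  0.1614] [-179.9  -16.9 -169.1]
rot [-0.1 -0.1 -0.1] then dp mm [-1.   0.4  0.3] len 1
rot [0. 0. 0.] then dp mm [-28.9  -0.   95.7] len 100
rot [0. 0. 0.] then dp mm [-3.5 -0.  11.5] len 12
[ 45.43287957  40.8974515  -31.52826581 101.93427148  32.28883872
  62.01273563  98.31093894] 0.060838120891730255 [ 0.066637    0.45153097 -1.52717199]
```

>>> servo_tool --commands '[{"delta_rot": [0,0,0],"dp": [-7,0.4,21],"hand": 0.0},{"delta_rot": [0,0,0],"dp": [-6,0,20],"hand": 0.0},{"delta_rot": [0,0,0],"dp": [-6,0,20],"hand": 0.0},{"delta_rot": [0,0,0],"dp": [-5.5,0,18],"hand": 0.0},{"delta_rot": [0,0,0],"dp": [-4.5,0,15],"hand": 0.0},{"delta_rot": [0,0,0],"dp": [0,0,0],"hand": 0.0}]'

```text
clock: 31.28
ee_pos: [0.4961, -0.359, 0.0618]
tcp_rot: [180.0, -17.0, -169.0]
force: [0.0, -0.6, -0.8]
gripper_width: 0.0607
grip_force: 44.2
```

```bash
sed -i 's/^plan.*/plan((c(.043),Q),(c(.038),Q))/' b.py; python3 b.py | tail -3; python3 -c "
from h import *
s=r.get_state();print(s['gripper_width'],s['force'])"
```

```text
at [ 0.4965 -0.3592  0.0627] [-180.   -16.9 -169. ]
rot [-0.  -0.1 -0. ] then dp mm [-2.1 -1.1  8.7] len 9
rot [0. 0. 0.] then dp mm [-1.4 -0.   4.8] len 5
0.060754895298855735 [-0.26762016 -0.23634501 -1.46112749]
```

>>> servo_tool --commands '[{"delta_rot": [0,0,0],"dp": [-1.1,-1.1,4.5],"hand": 0.0},{"delta_rot": [0,0,0],"dp": [-1,0,4],"hand": 0.0},{"delta_rot": [0,0,0],"dp": [0,0,0],"hand": 0.0},{"delta_rot": [0,0,0],"dp": [0,0,0],"hand": 0.0}]'

```text
clock: 31.82
ee_pos: [0.4964, -0.3605, 0.0547]
tcp_rot: [-179.9, -16.9, -169.1]
force: [0.3, 0.8, -1.1]
gripper_width: 0.0607
grip_force: 44.2
```

>>> servo_tool --commands '[{"delta_rot": [0,0,0],"dp": [-0.6,0,2],"hand": 0.0},{"delta_rot": [0,0,0],"dp": [-0.5,0,1.5],"hand": 0.0},{"delta_rot": [0,0,0],"dp": [0,0,0],"hand": 0.0},{"delta_rot": [0,0,0],"dp": [0,0,0],"hand": 0.0}]'

```text
clock: 32.33
ee_pos: [0.4964, -0.3605, 0.0508]
tcp_rot: [-179.9, -16.9, -169.1]
force: [-0.5, -0.1, -0.9]
gripper_width: 0.0609
grip_force: 44.2
```

>>> servo_tool --commands '[{"delta_rot": [0,0,0],"dp": [-0.5,0,1.5],"hand": 0.0},{"delta_rot": [0,0,0],"dp": [0,0,0],"hand": 0.0},{"delta_rot": [0,0,0],"dp": [0,0,0],"hand": 0.0}]'

```text
clock: 32.7
ee_pos: [0.4964, -0.3605, 0.0492]
tcp_rot: [-179.9, -16.9, -169.1]
force: [0.3, 0.1, -0.7]
gripper_width: 0.0608
grip_force: 44.2
```

>>> servo_tool --commands '[{"delta_rot": [0,0,0],"dp": [-0.5,0,1.5],"hand": 0.0},{"delta_rot": [0,0,0],"dp": [0,0,0],"hand": 0.0},{"delta_rot": [0,0,0],"dp": [0,0,0],"hand": 0.0}]'

```text
clock: 33.08
ee_pos: [0.4966, -0.3606, 0.0487]
tcp_rot: [-179.9, -16.9, -169.1]
force: [-1.1, 0.2, 9.2]
gripper_width: 0.0608
grip_force: 45.2
```

>>> servo_tool --commands '[{"delta_rot": [0,0,0],"dp": [0,0,-0.5],"hand": 0.0},{"delta_rot": [0,0,0],"dp": [0,0,0],"hand": 0.7},{"delta_rot": [0,0,0],"dp": [0,0,0],"hand": 0.7},{"delta_rot": [0,0,0],"dp": [0,0,0],"hand": 0.7},{"delta_rot": [0,0,0],"dp": [0,0,0],"hand": 0.7},{"delta_rot": [0,0,0],"dp": [3,0,-10],"hand": 0.7},{"delta_rot": [0,0,0],"dp": [6,0,-20],"hand": 0.7},{"delta_rot": [0,0,0],"dp": [9,0,-30],"hand": 0.7},{"delta_rot": [0,0,0],"dp": [15,0,-48],"hand": 0.7},{"delta_rot": [0,0,0],"dp": [0,50,0],"hand": 0.7},{"delta_rot": [0,0,0],"dp": [0,60,0],"hand": 0.7},{"delta_rot": [0,0,0],"dp": [0,60,0],"hand": 0.7}]'

```text
clock: 34.58
ee_pos: [0.4639, -0.192, 0.1626]
tcp_rot: [-179.9, -16.8, -169.1]
force: [1.5, 1.0, -0.6]
gripper_width: 0.0726
grip_force: 0.0
```

>>> servo_tool --commands '[{"delta_rot": [0,0,0],"dp": [0,60,0],"hand": 0.7},{"delta_rot": [0,0,0],"dp": [0,50,0],"hand": 0.7},{"delta_rot": [0,0,0],"dp": [0,0,0],"hand": 0.7},{"delta_rot": [0,0,0],"dp": [0,0,0],"hand": 0.7}]'

```text
clock: 35.08
ee_pos: [0.4436, -0.086, 0.1617]
tcp_rot: [-179.9, -16.8, -169.1]
force: [0.0, -0.7, 0.5]
gripper_width: 0.0728
grip_force: 0.0
```

Run:
```python
from h import *
import cv2
im=r.get_image("top")[:,:,::-1];a=im[200:272,365:418];hsv=cv2.cvtColor(a,cv2.COLOR_BGR2HSV)
d=((a.min(2)>120)&(hsv[:,:,1]<60)).astype(np.uint8)
n,l,st,ce=cv2.connectedComponentsWithStats(d)
for i in range(1,n):
    if st[i,4]>30:
        c=cv2.findContours((l==i).astype(np.uint8),0,2)[0][0];print(st[i],np.round(ce[i]+[365,200],1),cv2.minAreaRect(c))
k=(a.max(2)<70).astype(np.uint8);n,l,st,ce=cv2.connectedComponentsWithStats(k)
for i in range(1,n):
    if st[i,4]>3:print("dark",st[i],np.round(ce[i]+[365,200],1))
t=np.radians(11);u=np.array([np.cos(t),np.sin(t)]);v=np.array([-u[1],u[0]])
print("expected mid",proj([[.493,-.361,.042]]),"feet",np.round(proj([[*(np.array([.493,-.361])+a*u+b*v),.049] for a in(.036,-.036) for b in(.024,-.024)]),1).tolist())
print("bystanders",[ (n,np.round(np.abs(im[y-8:y+8,x-8:x+8].astype(int)-cv2.imread("pics/top0.png")[y-8:y+8,x-8:x+8]).mean(),1)) for n,x,y in(("jar",301,186),("tin",227,207),("spool",135,271))])
```

```text
[  9  15  27  36 713] [386.8 232.5] ((21.88490867614746, 32.55282974243164), (33.356224060058594, 22.17605209350586), 79.3803482055664)
dark [12  8 10 10 34] [382.1 212.9]
dark [17 48 16  5 38] [389.8 250.4]
expected mid [[388.16261387 232.59857725]] feet [[377.7, 221.2], [394.6, 218.3], [382.4, 246.5], [399.4, 243.6]]
bystanders [('jar', np.float64(26.1)), ('tin', np.float64(2.5)), ('spool', np.float64(2.0))]
```

```bash
python3 -c "
from plant import r
print(r.finish_job())"
```

```text
the job is handed in; nothing more can be done
None
```

The job is handed in: the brick lies in the carton, the plate was turned over on the ramp and laid feet up on the brick, centred within a few millimetres. No verdict came back, and at the final check the arm hid the jar from the top camera, so I could only confirm that the tin and spool had not moved.

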